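Fit the test gauge to the airbrush compressor

TASK

Fit the dial pressure gauge to the airbrush compressor: lift it out of the wooden rack, stand its plug in the compressor's outlet coupler and press it fully home, so that its flange sits flush on the coupler's mouth. Then swing the lever of the coupler's lock ring clockwise until it stands over the locked mark. Leave the other two fittings, the mug and the paint bottles where they are.

Things in the scene. Friction and masses are not known exactly. Their poses are not given: they have to be found in the camera images.
- gauge_case (a point): Centre of the pressure gauge's round case: black rubber boot, 42 mm across, 26 mm thick, standing on edge on a brass hex neck. Loose, about 140 g, upright in one of the rack's holes. Own axes: z up along the plug; -x out of the white dial (26 mm thick along x: grip it front to back). The case's top is 21 mm above this point.
- gauge_seat (a point): Underside of the gauge's brass flange (25 mm wide, 3 mm thick), on the plug's axis, 33 mm below the case's centre; same axes. The steel plug, 10 mm in diameter with a tapered nose, reaches 28 mm straight down from here. In the rack the flange rests on the wood.
- coupler_mouth (a point): Centre of the coupler's open mouth, 145 mm above the table: an upright steel tube, 28 mm outside, bore 11.4 mm, widening to 15.6 mm at the mouth by a 3 mm lead-in. z up. The pump stands 70 to 200 mm away on the +x side, up to 165 mm above the table. When home, the gauge's seat point is here and the case's top 54 mm above.
- seal: Seal inside the coupler's bore, out of sight: it stops the gauge's plug 6 mm short of home (flange 6 mm above the mouth, gauge standing loosely and leaning up to 0.1 rad). It yields to about 8 N pressed straight down on the gauge, and stays down without springing back. Origin on the bore's axis, on the seal's top, 22 mm below the mouth at first.
- lock_ring (a joint): Angle of the lock ring round the coupler: 0 with the lever over the round open mark, growing clockwise seen from above to 1.40 (its stop) with the lever over the bar-shaped locked mark. It starts at 0 to 0.4, turns about the vertical through the coupler's mouth, stays where it is left and takes about 2 N at the knob.
- lever_knob (a point): Centre of the black ball knob, 18 mm in diameter, on the lock ring's cranked steel lever (8 mm thick): 60 mm from the coupler's vertical axis, 25 mm above the mouth. With the ring at angle q the lever points, in the mouth's own x-y axes, at 4.10 - q rad from +x towards +y: it sweeps over the free side facing the robot.
- locked_mark (a point): Top of the locked mark: a small raised aluminium bar, 9 x 3.5 mm, on the fixed dark plate beneath the lock ring, 23 mm from the coupler's axis. It lies under the lever at 1.40 rad.
- rack: The wooden fittings rack, 72 x 222 x 40 mm, fixed; origin at the centre of its underside. Three 12 mm holes in its top, at the middle and 75 mm either side along its y axis, hold the gauge, the blow nozzle and the blanking plug, in any order.
- nozzle: Brass blow nozzle standing in the rack, to be left there: a plug like the gauge's with a slim pointed nozzle above, 63 mm above the rack. Origin at the plug's lower tip, 28 mm below the rack's top.
- blank: Blanking plug standing in the rack, to be left there: a plug like the gauge's with a flat steel cap 26 mm wide, 31 mm above the rack. Origin at the plug's lower tip, 28 mm below the rack's top.
- mug: White mug, 82 mm wide, 88 mm tall, to be left alone. Origin at the centre of its underside.
- bottle_a: Paint bottle, 33 mm wide, 88 mm tall, between the rack and the compressor, to be left alone. Origin at the centre of its underside.
- bottle_b: Paint bottle, 33 mm wide, 75 mm tall, to be left alone. Origin at the centre of its underside.
- bottle_c: Paint bottle, 33 mm wide, 88 mm tall, to be left alone. Origin at the centre of its underside.
Not all that is in view belongs to the job. Of the things that look like the part that bears gauge_case, the largest one is meant.

How it is judged:
On the way, in this order (a step that is already met when the one before it is completed fails the run):
1. the gauge's plug is fully home in the coupler, the lock ring still open (horizontal distance between gauge_seat and coupler_mouth below 0.003 m and z of gauge_seat in the frame of coupler_mouth below 0.002 m and angle between gauge_seat's own z axis and vertical below 0.08 rad and value of joint lock_ring below 0.8 rad), for 0.2 s.
2. the lock ring's lever stands over the locked mark (value of joint lock_ring above 1.3 rad), for 0.2 s.
At the end, for the whole second after the job is handed in: The gauge's plug is home in the coupler (flange within 2 mm of the mouth and 3 mm of its axis, upright within 0.08 rad) and the lock ring is at 1.3 rad or more (stop at 1.40) (horizontal distance between gauge_seat and coupler_mouth below 0.003 m and z of gauge_seat in the frame of coupler_mouth between -0.002 and 0.002 m and angle between gauge_seat's own z axis and vertical below 0.08 rad and value of joint lock_ring above 1.3 rad); the robot touches nothing.
It fails at once if a fitting left in the rack is moved more than 20 mm (distance of any of nozzle, blank from where it was at the start of the episode above 0.02 m).
It fails at once if the mug or a paint bottle is moved more than 30 mm or knocked over (distance of any of mug, bottle_a, bottle_b, bottle_c from where it was at the start of the episode above 0.03 m or angle between any of mug, bottle_a, bottle_b, bottle_c's own z axis and vertical above 0.6 rad).
It also fails if it takes over 54 s, if anything falls off the work surface, if the arm or the gripper's body presses on something with over 40 N, if the wrist force passes 120 N, or if a joint passes its speed limit or range.

ROBOT

A 7-joint arm with a two-finger parallel gripper is mounted at the origin on the work surface. World frame = base frame: x ahead of the robot, y to its left, z up, the work surface at z = 0. Lengths are in m, angles in rad, forces in N, time in s.
With the tool pointing down it reaches from about 0.425 to 0.875 m from the base axis. Payload 9.9 kg.
Tool frame: the origin (TCP) lies midway between the tips of the shut fingers; the grasp point (between the pads) lies 19 mm behind it; z points along the fingers, y is the line along which they close (so a half turn about z gives the same grasp; the last joint's range is limited). The gripper opens to 85 mm and grips with 20 to 120 N. Pads are 22 mm wide; open, the fingers measure 114 mm over their backs; the gripper's body (76 mm by 85 mm) begins 54 mm behind the grasp point. The pads swing forward as they close: fully open they stand 13 mm farther back than shut.
Start: joints at [1.027, 0.576, 0.025, 1.437, -0.015, 1.129, -0.057], TCP at [0.3, -0.605, 0.195] pointing down, gripper open.
Joint ranges: [-2.76, 2.76], [-0.34, 2.15], [-1.52, 1.57], [0.19, 2.46], [-1.09, 4.23], [0.17, 1.99], [-2.82, 2.82]. Speed limits (rad/s): [2.22, 2.22, 3.01, 3.01, 3.14, 3.14, 3.14].

INTERFACE

Orientations are given as a rotation vector (axis times angle).
In Python, from rig import bot, optics, hand_in gives the robot as it stands.
- The arm moves only by the tool move_arm, never from a script. Its argument "rows" is one flat list of numbers, 7 for each row, row after row: the turn, a rotation vector about the tool's x, y, z in rad, then the shift along the tool's x, y, z in mm, then the opening, from -1 (shut) to 1 (fully open). A call has exactly 5 rows; each row is the pose to reach, as a shift and turn from the pose commanded when the call began, along the tool's axes at that moment; what a row does not reach only later rows make up. A row lasts 1/12 s, in which the tool goes at most 41.7 mm and 7.16 degrees, less where a joint would pass 70% of its speed; a pose out of reach is approached as far as the arm can. A call with a gripper value outside its range is refused whole. The fingers move at their own pace and stop on an object; "newtons" is the grip in N (left out, the last holds). Time passes only in rows, so rows that repeat a pose let the fingers close, or fill a call up. It gives the time, the measured TCP pose, the force, the opening and the grip force at its end, in the units of the state.
- bot.sense(): the state, without advancing time (a new reading comes with each control period).
- optics.get_image(name): name is "scene" or "top" or "wrist"; returns the picture (480x640x3 uint8, blue, green, red); there is no depth.
- optics.camera_info(name): a dict with "fx", "fy", "cx", "cy" (pixels), "view" (4x4, takes a point from world to camera coordinates). Camera axes: x right, y up, looking along -z (the intrinsics and any distortion apply to the point x, -y, -z); pixel columns grow to the right and rows downward; lengths in m; the calibration is good to about 2 mm. A picture is of the moment at which its call begins: read the wrist's pose just before it. camera_info takes no time and is no camera call; for the wrist camera it gives the pose at the moment of the call.
- hand_in(): hands the job in; it is judged then, once.
The state is a dict: "time_s": time; "qpos": joint angles; "qd": joint speeds; "joint_efforts": joint torques, N m; "eef_pos": TCP position; "tool_rot": TCP orientation; "force": force on the tool from outside, world axes, zero at the start; "moment": the same for the moment, N m; "opening": finger opening in m; "grip_force": force on a finger pad.
Only numpy, scipy, OpenCV 4.12 (cv2) and the standard library are available. Lean on these libraries where they do the work, as an engineer would, in place of code of your own. Each camera call takes 0.05 s, during which the arm holds its last target. There are 200 camera calls.

## Working session

There is one attempt and no reset: what is moved stays moved. The work goes in short steps, Python scripts to look and compute and a tool call to move; the robot and the scene stay as the last step left them, time stands still between calls to the robot, and variables do not carry over. Pictures are saved under pics/ and viewed, at most 10 in all, crops included, and the job is handed in when it is done.

Besides the shell and the picture viewer there is one more tool, called as name(argument=value, ...) on one line, values as JSON. move_arm: Moves the arm, as the interface text tells. Its arguments: {"type":"object","properties":{"rows":{"type":"array"},"newtons":{"type":"number"}},"required":["rows"]}

```bash
mkdir -p pics; ls
python3 - <<'E'
from rig import bot, optics
import cv2, numpy as np
s=bot.sense(); print({k:np.round(v,3).tolist() for k,v in s.items()})
for n in ("scene","top","wrist"):
    i=optics.camera_info(n); print(n,{k:(np.round(v,4).tolist()) for k,v in i.items()})
    cv2.imwrite(f"pics/{n}0.png",optics.get_image(n))
E
```

```text
pics
{'time_s': 0.0, 'qpos': [1.027, 0.577, 0.025, 1.438, -0.015, 1.129, -0.057], 'qd': [-0.001, 0.002, 0.0, -0.0, 0.0, -0.0, -0.001], 'joint_efforts': [-0.003, -76.574, 2.249, -28.596, 0.015, 0.013, 0.0], 'eef_pos': [0.299, -0.604, 0.195], 'tool_rot': [-3.057, -0.716, 0.001], 'force': [0.019, 0.843, -0.845], 'moment': [-0.005, -0.026, 0.019], 'grip_force': 0.0, 'opening': 0.086}
scene {'fx': 562.0712, 'fy': 562.0712, 'cx': 319.5516, 'cy': 245.5329, 'view': [[-0.0675, 0.9977, 0.0093, -0.0346], [-0.7943, -0.0593, 0.6047, 0.3645], [0.6038, 0.0334, 0.7964, -1.5636], [0.0, 0.0, 0.0, 1.0]]}
top {'fx': 544.1378, 'fy': 544.1378, 'cx': 319.7959, 'cy': 243.742, 'view': [[0.0198, -0.9998, 0.0028, 0.0725], [0.9764, 0.0199, 0.2152, -0.5674], [-0.2152, -0.0015, 0.9766, -1.3676], [0.0, 0.0, 0.0, 1.0]]}
wrist {'fx': 416.6012, 'fy': 416.6012, 'cx': 316.5546, 'cy': 241.2534, 'view': [[0.4449, -0.8956, -0.001, -0.6755], [0.8514, 0.4233, -0.3096, 0.042], [0.2777, 0.1369, 0.9509, -0.3803], [0.0, 0.0, 0.0, 1.0]]}
```

View pics/scene0.png

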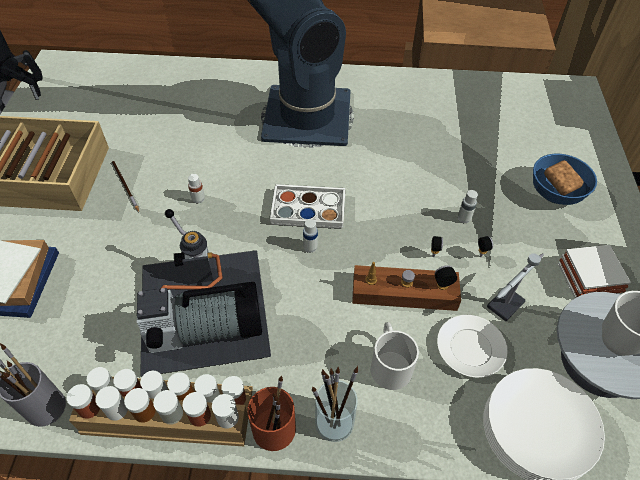

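View pics/top0.png

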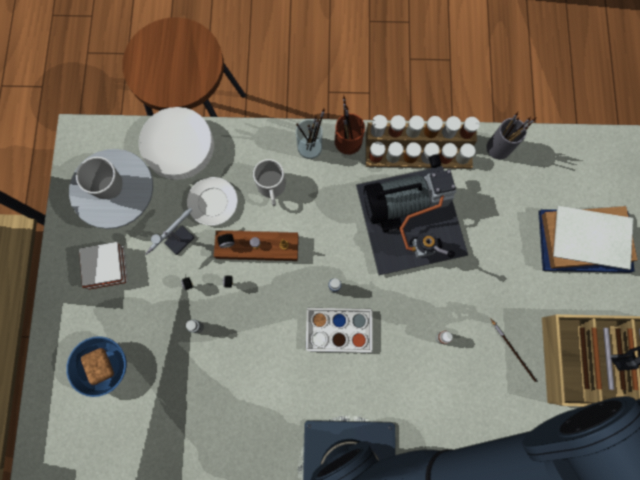

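Candidates for the gauge: the dark round case in the rack at scene (445,275), and two smaller dark ones on the table at (437,243) and (485,243). The one in the rack looks largest and stands in a rack hole. I'll confirm it in an enlarged crop.

```bash
cat > h.py <<'E'
import numpy as np, cv2
from rig import bot, optics
def ray(info,u,v):
    V=np.array(info["view"]);R=V[:3,:3];c=-R.T@V[:3,3]
    d=R.T@np.array([(u-info["cx"])/info["fx"],-(v-info["cy"])/info["fy"],-1]);return c,d/np.linalg.norm(d)
def plane(info,u,v,z):
    c,d=ray(info,u,v);return c+d*(z-c[2])/d[2]
def tri(*obs):
    A=np.zeros((3,3));b=np.zeros(3)
    for i,u,v in obs:
        c,d=ray(i,u,v);M=np.eye(3)-np.outer(d,d);A+=M;b+=M@c
    p=np.linalg.solve(A,b);res=[np.linalg.norm((np.eye(3)-np.outer(ray(*o)[1],ray(*o)[1]))@(p-ray(*o)[0])) for o in obs]
    return p,np.round(np.array(res)*1000,1)
def proj(info,p):
    q=np.array(info["view"])@np.append(p,1);return info["cx"]+info["fx"]*q[0]/-q[2],info["cy"]-info["fy"]*q[1]/-q[2]
E
python3 - <<'E'
from h import *
S=cv2.imread("pics/scene0.png");T=cv2.imread("pics/top0.png")
def c(I,x,y,w=100,h=75): return cv2.resize(I[y:y+h,x:x+w],(400,300),interpolation=cv2.INTER_CUBIC)
cv2.imwrite("pics/m0.png",np.vstack([np.hstack([c(S,400,225),c(S,145,200)]),np.hstack([c(T,190,220),c(T,395,205)])]))
s=optics.camera_info("scene");t=optics.camera_info("top")
print("gauge",tri((s,445,276),(t,226,240)));print("mouth",tri((s,192,238),(t,429,241)))
E
```

```text
gauge (array([0.56839248, 0.32931258, 0.07300852]), array([0.7, 0.7]))
mouth (array([ 0.56059285, -0.18522289,  0.140575  ]), array([1.9, 1.9]))
```

View pics/m0.png

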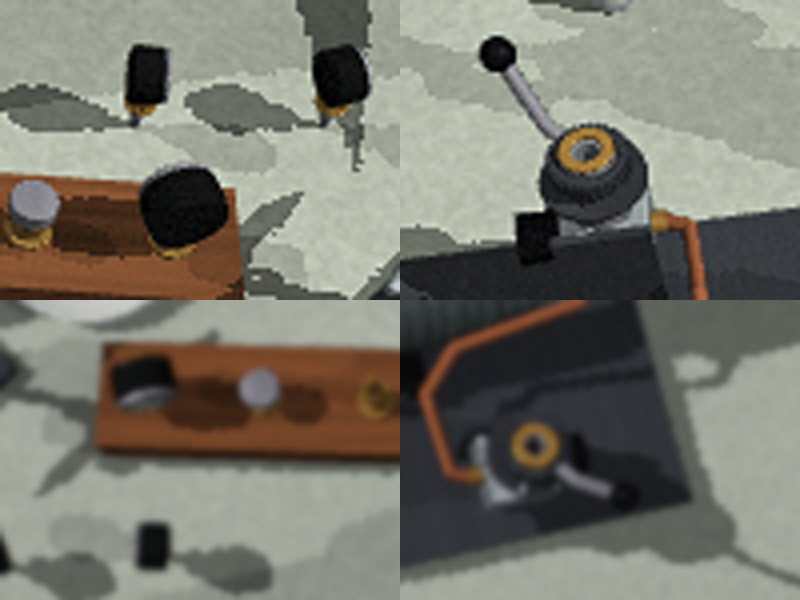

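The crop shows the rack gauge, with a boot about 22 px wide, clearly bigger than the two on the table at 10–14 px. The gauge in the rack's +y hole is the one meant: its tri height of 73 mm equals 40+33. The lever knob is at scene (169.5,213) and top (451,253).

```bash
cat >> h.py <<'E'
from scipy.spatial.transform import Rotation as Ro
def go(x,y,z,ang=None):
    """remaining shift (tool mm) and turn about tool z for tool y-axis at world angle ang"""
    s=bot.sense();R=Ro.from_rotvec(s["tool_rot"]).as_matrix()
    sh=R.T@(np.array([x,y,z])-s["eef_pos"])*1000
    out=[np.round(sh,1).tolist()]
    if ang is not None:
        # desired tool: z down, y at ang
        y_=np.array([np.cos(ang),np.sin(ang),0]);z_=np.array([0,0,-1.]);D=np.column_stack([np.cross(y_,z_),y_,z_])
        out.append(np.round(Ro.from_matrix(R.T@D).as_rotvec(),3).tolist())
    print("shift",*out,"t",round(s["time_s"],2))
E
python3 - <<'E'
from h import *
s=optics.camera_info("scene");t=optics.camera_info("top")
m=[plane(s,191.2,238,.145),plane(t,428.3,241.2,.145)];k=[plane(s,169.5,213.2,.170),plane(t,451.2,253.2,.170)]
print("mouth",np.round(m,4),tri((s,191.2,238),(t,428.3,241.2)));print("knob",np.round(k,4),tri((s,169.5,213.2),(t,451.2,253.2)))
d=np.mean(k,0)-np.mean(m,0);print(np.hypot(*d[:2]),np.arctan2(d[1],d[0])%(2*np.pi))
go(.51,.33,.29,0)
# base plate edge direction for compressor yaw
for a,b in(((373,273),(468,256)),):
    p=plane(t,*a,.02);q=plane(t,*b,.02);print("edge",np.arctan2(*(q-p)[[1,0]]))
E
```

```text
mouth [[ 0.5642 -0.1834  0.145 ]
 [ 0.5594 -0.1845  0.145 ]] (array([ 0.56044216, -0.18523993,  0.14011367]), array([0.2, 0.2]))
knob [[ 0.5245 -0.2309  0.17  ]
 [ 0.525  -0.2341  0.17  ]] (array([ 0.5246495 , -0.2323904 ,  0.17036236]), array([1.5, 1.5]))
0.06104455124038884 4.060988670000566
shift [603.5, -744.1, -94.4] [-0.001, -0.001, -1.111] t 0.15
edge -1.3721501775860196
```

move_arm(rows=[0, 0, 0, 20, -25, -30, 1, 0, 0, 0, 45, -55, -55, 1, 0, 0, 0, 70, -87, -75, 1, 0, 0, 0, 96, -118, -90, 1, 0, 0, 0, 122, -150, -95, 1])

```text
time_s: 0.57
eef_pos: [0.3402, -0.4265, 0.2902]
tool_rot: [3.057, 0.714, 0.002]
force: [1.9, 0.5, 0.2]
opening: 0.0852
grip_force: 0.0
```

move_arm(rows=[0, 0, 0, 26, -32, 0, 1, 0, 0, 0, 52, -64, 0, 1, 0, 0, 0, 78, -96, 0, 1, 0, 0, 0, 104, -128, 0, 1, 0, 0, 0, 130, -160, 0, 1])

```text
time_s: 0.98
eef_pos: [0.3851, -0.2242, 0.2884]
tool_rot: [3.059, 0.716, 0.0]
force: [0.6, 0.3, 0.3]
opening: 0.0851
grip_force: 0.0
```

move_arm(rows=[0, 0, 0, 26, -32, 0, 1, 0, 0, 0, 52, -64, 0, 1, 0, 0, 0, 78, -96, 0, 1, 0, 0, 0, 104, -128, 0, 1, 0, 0, 0, 130, -160, 0, 1])

```text
time_s: 1.4
eef_pos: [0.4306, -0.0232, 0.2886]
tool_rot: [3.059, 0.715, 0.001]
force: [1.2, 0.3, 0.0]
opening: 0.0854
grip_force: 0.0
```

move_arm(rows=[0, 0, -0.11, 26, -32, 0, 1, 0, 0, -0.22, 52, -64, 0, 1, 0, 0, -0.33, 78, -96, 0, 1, 0, 0, -0.44, 104, -128, 0, 1, 0, 0, -0.55, 130, -160, 0, 1])

```text
time_s: 1.82
eef_pos: [0.4762, 0.1778, 0.2885]
tool_rot: [2.746, 1.527, 0.0]
force: [1.2, 0.1, -0.8]
opening: 0.0855
grip_force: 0.0
```

```bash
python3 -c "
from h import *
go(.50,.33,.27,0)"
```

```text
shift [141.8, -60.1, 18.5] [0.0, -0.0, -0.556] t 1.82
```

move_arm(rows=[0, 0, -0.11, 28, -12, 4, 1, 0, 0, -0.22, 56, -24, 8, 1, 0, 0, -0.33, 84, -36, 12, 1, 0, 0, -0.44, 112, -48, 16, 1, 0, 0, -0.556, 140, -60, 19, 1])

```text
time_s: 2.23
eef_pos: [0.4999, 0.3276, 0.2688]
tool_rot: [-2.221, -2.221, 0.001]
force: [0.9, -0.4, 0.3]
opening: 0.0853
grip_force: 0.0
```

```bash
python3 -c "
from h import *
go(.568,.329,.21,0)
i=optics.camera_info('wrist');I=optics.get_image('wrist');cv2.imwrite('pics/w1.png',I);import pickle;pickle.dump(i,open('w1.pkl','wb'))
print(proj(i,[.568,.329,.094]))"
```

```text
shift [1.4, 68.1, 58.7] [-0.001, 0.0, 0.0] t 2.23
(np.float64(395.49678660163494), np.float64(198.90237440620447))
```

View pics/w1.png

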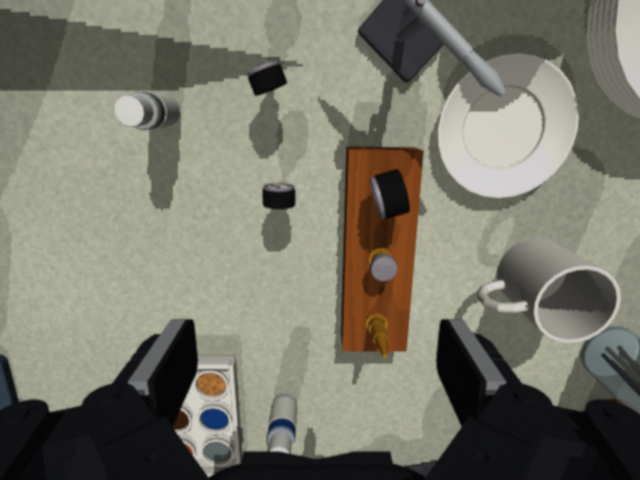

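The wrist image shows the gauge boot at (392,193), with its dial facing left (-x) and its long axis tilted about 0.2 rad. The blank is at (383,267) and the nozzle at (378,330). Next I'll go above the gauge and look again.

move_arm(rows=[0, 0, -0.07, 0, 25, 15, 1, 0, 0, -0.14, 1, 50, 30, 1, 0, 0, -0.2, 1, 68, 50, 1, 0, 0, -0.2, 1, 68, 59, 1, 0, 0, -0.2, 1, 68, 59, 1])

```text
time_s: 2.7
eef_pos: [0.5674, 0.3255, 0.207]
tool_rot: [-1.996, -2.424, 0.008]
force: [-1.3, 0.5, 0.5]
opening: 0.0851
grip_force: 0.0
```

Run:
```python
from h import *
go(.568,.329,.21,0.2)
i=optics.camera_info('wrist');I=optics.get_image('wrist');import pickle;pickle.dump(i,open('w2.pkl','wb'))
u,v=map(int,proj(i,[.568,.329,.08]));print(u,v)
g=cv2.cvtColor(I,cv2.COLOR_BGR2GRAY);m=(g<45).astype(np.uint8)*255
n,l,st,ce=cv2.connectedComponentsWithStats(m)
for k in range(1,n):
    if st[k,4]>200: print(st[k],ce[k])
cv2.imwrite('pics/w2.png',np.hstack([cv2.resize(I[100:400,170:470],(600,600),interpolation=cv2.INTER_CUBIC)]))
```

```text
shift [3.3, 1.2, -3.0] [-0.005, 0.002, -0.007] t 2.7
319 209
[ 320    0   87   83 1055] [360.81611374  40.50047393]
[ 172   27   47   32 1255] [195.65737052  42.42868526]
[ 45  42  20  31 256] [57.82421875 58.61328125]
[171 174  41  27 759] [190.88405797 188.59288538]
[ 295  179   41   87 2272] [316.04841549 219.13996479]
[285 208  13  58 348] [291.44252874 237.56896552]
[    0   319   640   161 41330] [319.9596903  431.72748609]
```

View pics/w2.png

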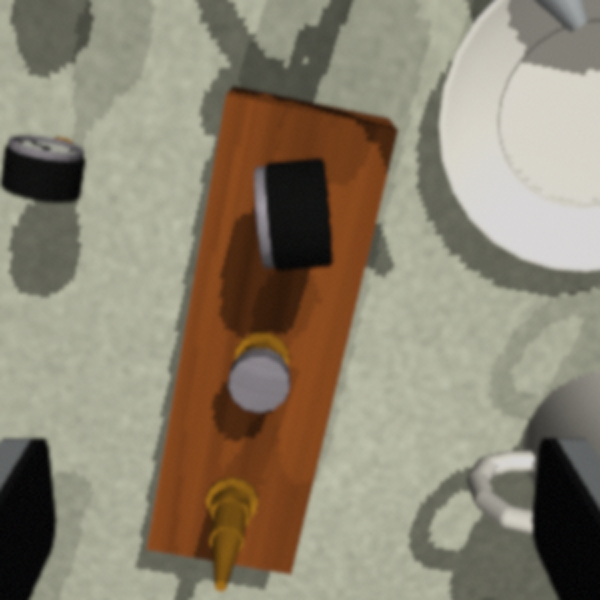

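The crop shows the boot centred at crop (295,214), i.e. wrist pixel (317.5,207), with a residual tilt of about 0.05 rad.

Run:
```python
from h import *
import pickle
i=pickle.load(open('w2.pkl','rb'))
p=plane(i,317.5,207,.075);print(p);go(p[0],p[1],.053,.25)
```

```text
[0.56630531 0.3295646  0.075     ]
shift [3.2, 0.4, 156.0] [-0.003, 0.0, -0.056] t 2.75
```

move_arm(rows=[0, 0, -0.05, 3, 0.5, 35, 0.6, 0, 0, -0.05, 3, 0.5, 70, 0.6, 0, 0, -0.05, 3, 0.5, 105, 0.4, 0, 0, -0.05, 3, 0.5, 135, 0.4, 0, 0, -0.05, 3, 0.5, 156, 0.4], newtons=50)

```text
time_s: 3.17
eef_pos: [0.5666, 0.3301, 0.0533]
tool_rot: [-1.933, -2.476, 0.001]
force: [0.4, -0.7, -0.2]
opening: 0.0598
grip_force: 0.0
```

move_arm(rows=[0, 0, 0, 0, 0, 0, -0.2, 0, 0, 0, 0, 0, 0, -0.5, 0, 0, 0, 0, 0, 0, -1, 0, 0, 0, 0, 0, 0, -1, 0, 0, 0, 0, 0, 0, -1], newtons=50)

```text
time_s: 3.58
eef_pos: [0.5682, 0.3323, 0.0593]
tool_rot: [1.933, 2.476, 0.007]
force: [-17.5, -5.5, 32.9]
opening: 0.0014
grip_force: 41.7
```

Run:
```python
from h import *
s=bot.sense();print(s['opening'],s['grip_force'],s['force'],s['eef_pos'],s['tool_rot'])
```

```text
0.001408242300073003 41.74658381729387 [-17.48357071  -5.52397144  32.92031558] [0.56817144 0.33234116 0.05934158] [1.93260446 2.47584391 0.00733005]
```

Run:
```python
from h import *
W=optics.get_image('wrist');S=optics.get_image('scene');T=optics.get_image('top')
r=lambda I,x,y,w,h:cv2.resize(I[y:y+h,x:x+w],(400,300),interpolation=cv2.INTER_CUBIC)
cv2.imwrite('pics/c3.png',np.vstack([np.hstack([r(W,0,0,640,480),r(W,200,100,320,240)]),np.hstack([r(S,350,210,133,100),r(T,180,190,133,100)])]))
```

```text
(no output)
```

View pics/c3.png

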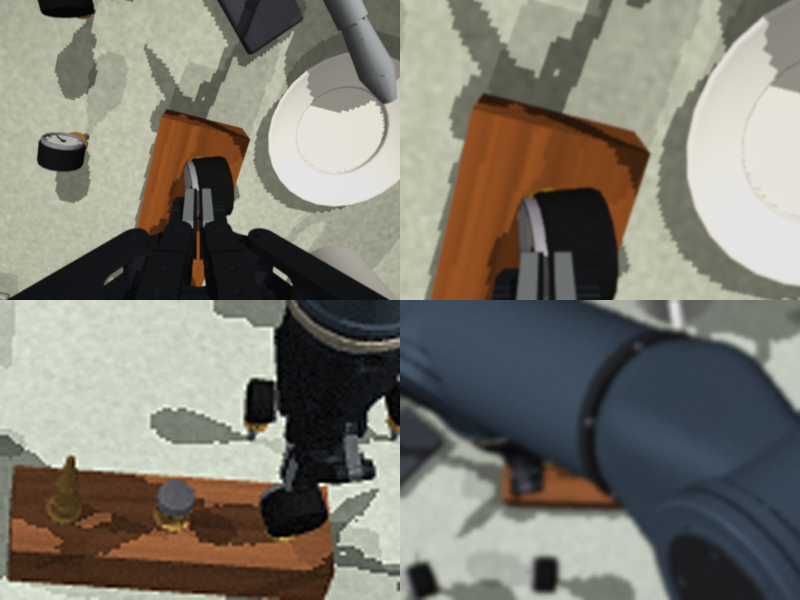

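Run:
```python
from h import *
i=optics.camera_info('wrist');s=bot.sense();sc=optics.camera_info('scene')
p=np.array(s['eef_pos']);print('tcp',p,proj(i,p),proj(sc,p),'grasp',proj(i,p+[0,0,.019]))
for z in(.094,.073,.04): print(z,proj(i,[.5665,.3295,z]),proj(sc,[.5665,.3295,z]))
V=np.array(i['view']);print('cam',-V[:3,:3].T@V[:3,3])
W=optics.get_image('wrist');cv2.imwrite('pics/w3.png',cv2.resize(W[200:440,180:500],(800,600),interpolation=cv2.INTER_CUBIC))
```

```text
tcp [0.56715791 0.33220945 0.05964006] (np.float64(317.4169033426356), np.float64(281.6306946405035)) (np.float64(444.8327958631463), np.float64(279.22055530690386)) grasp (np.float64(317.61458797157223), np.float64(299.55434539513544))
0.094 (np.float64(314.4717166847634), np.float64(322.6258783704684)) (np.float64(446.63961373422427), np.float64(269.3966188901766))
0.073 (np.float64(314.582585798748), np.float64(298.99661733498596)) (np.float64(444.7001107953967), np.float64(275.24378690253184))
0.04 (np.float64(314.71500488833465), np.float64(270.77446310771666)) (np.float64(441.7635328694755), np.float64(284.0969132219046))
cam [0.54730013 0.40749952 0.23907632]
```

View pics/w3.png

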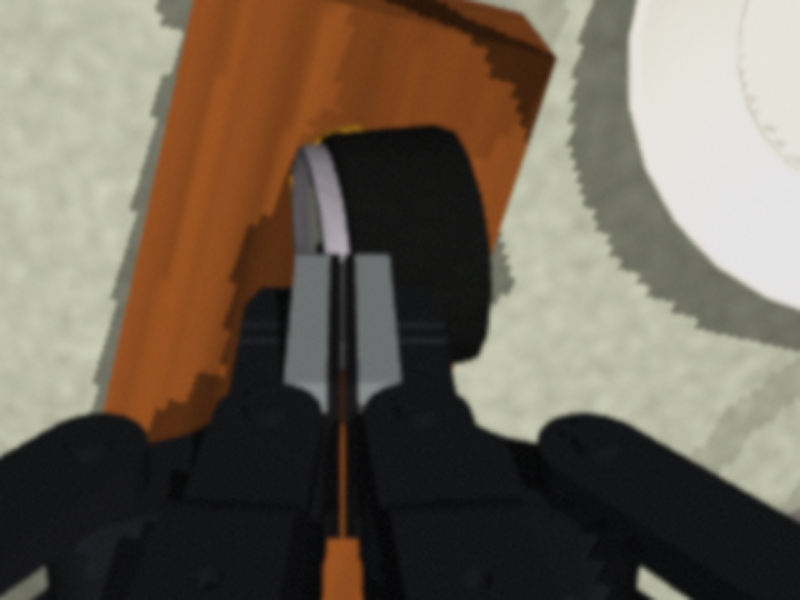

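Run:
```python
from h import *
import pickle
i=pickle.load(open('w2.pkl','rb'))
c=[plane(i,170+a/2,100+b/2,.04) for a,b in((232,88),(395,125),(292,572),(150,548))]
print(np.round(c,4),[np.linalg.norm(c[k]-c[(k+1)%4]) for k in range(4)])
print('blank',plane(i,170+259/2,100+380/2,.071))
i=optics.camera_info('wrist')
print('now corner',plane(i,402,224,.04)); 
print('tip rays on tool plane:'); 
for z in(.08,.09,.1): print(z,plane(i,318,302,z))
print('boot',plane(i,180+395/2.5,200+240/2.5,.073))
print(bot.sense()['force'])
```

```text
[[0.5325 0.3678 0.04  ]
 [0.6009 0.3662 0.04  ]
 [0.6014 0.1435 0.04  ]
 [0.5307 0.1435 0.04  ]] [np.float64(0.06838501598708027), np.float64(0.22261696048304871), np.float64(0.07071037836338752), np.float64(0.2243260021577707)]
blank [0.56549714 0.25664618 0.071     ]
now corner [0.60240066 0.36422818 0.04      ]
tip rays on tool plane:
0.08 [0.56741746 0.33177361 0.08      ]
0.09 [0.566152   0.33653308 0.09      ]
0.1 [0.56488654 0.34129255 0.1       ]
boot [0.57608153 0.33338009 0.073     ]
[-11.95187134  -3.83263734  26.14254324]
```

The numbers show why it missed. The pixel spacing of the open fingers (245 px for 85 mm) and the contact at the boot's top both put the real fingertips about 36 mm behind the reported TCP. The shut fingers just pressed on top of the case, so I'll lift, open and re-measure.

move_arm(rows=[0, 0, 0, 0, 0, -20, -1, 0, 0, 0, 0, 0, -55, 0, 0, 0, 0, 0, 0, -90, 1, 0, 0, 0, 0, 0, -110, 1, 0, 0, 0, 0, 0, -110, 1])

```text
time_s: 4.2
eef_pos: [0.5701, 0.3328, 0.1723]
tool_rot: [1.932, 2.473, 0.017]
force: [0.3, 0.6, 0.9]
opening: 0.0485
grip_force: 0.0
```

Run:
```python
from h import *
import pickle
s=bot.sense();print(s['eef_pos'],s['force'],s['opening'])
i=optics.camera_info('wrist');I=optics.get_image('wrist');pickle.dump((i,I),open('w4.pkl','wb'))
g=cv2.cvtColor(I,cv2.COLOR_BGR2GRAY);m=(g<45).astype(np.uint8)*255
n,l,st,ce=cv2.connectedComponentsWithStats(m)
for k in range(1,n):
    if st[k,4]>200:
        c,_=cv2.findContours((l==k).astype(np.uint8),0,2);print(st[k],ce[k],cv2.minAreaRect(c[0]))
# open finger tips: topmost row of bottom dark/grey region on each side
cv2.imwrite('pics/w4.png',I)
```

```text
[0.57012599 0.33282613 0.17226095] [0.2898948  0.57884297 0.8675065 ] 0.04849466007692882
[ 322    0   73   94 1145] [365.27074236  42.2419214 ] ((370.912841796875, 37.90544891357422), (93.92724609375, 64.60810089111328), 59.85861587524414)
[ 155   22   52   35 1600] [181.141875  39.055625] ((180.5, 39.0), (34.0, 51.0), 90.0)
[  8  31  24  32 360] [22.96388889 48.14722222] ((22.363895416259766, 48.89101791381836), (16.730098724365234, 34.68360137939453), 23.428691864013672)
[300 161  65  27 218] [335.34862385 173.25229358] ((331.21807861328125, 173.99838256835938), (67.61632537841797, 9.798293113708496), 21.370624542236328)
[147 184  46  31 950] [169.14315789 200.88631579] ((169.01300048828125, 200.2095489501953), (43.901329040527344, 25.89360809326172), 9.688787460327148)
[ 282  199   47   91 2656] [307.9190512  240.54894578] ((309.1287536621094, 244.42529296875), (40.997718811035156, 94.79623413085938), 9.334999084472656)
[272 227  15  60 216] [279.59259259 256.71759259] ((279.6294250488281, 256.4176330566406), (4.664004802703857, 60.198204040527344), 12.52880859375)
[    0   305   640   175 46720] [317.15839041 426.43859161] ((319.5, 392.0), (174.0, 639.0), 90.0)
[257 387  16  42 277] [265.39711191 405.14079422] ((264.676513671875, 407.794189453125), (9.45888900756836, 41.47359085083008), 14.03624439239502)
```

View pics/w4.png

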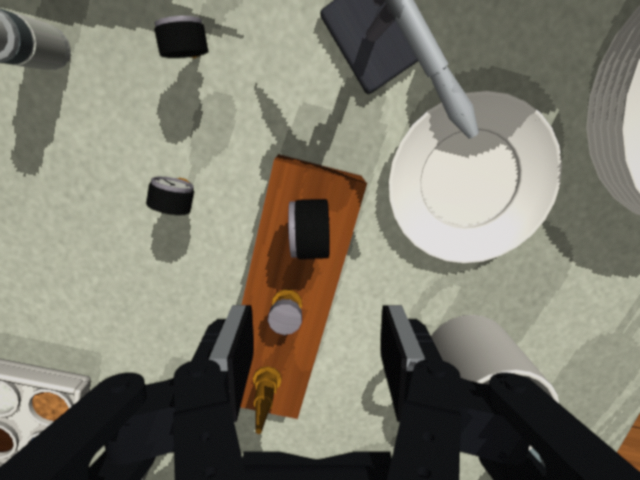

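The gauge is back upright, with its boot at px (289–329, 199–257). The fingers at (252,305) and (382,305) for 48.5 mm confirm the tips are about 35 mm behind the TCP.

Run:
```python
from h import *
import pickle
i,I=pickle.load(open('w4.pkl','rb'))
for z in(.094,.073): print(plane(i,310,228,z))
go(.566,.330,.06,.29)
```

```text
[0.56554838 0.33543584 0.094     ]
[0.56688063 0.32957046 0.073     ]
shift [-1.2, -4.6, 109.4] [0.008, -0.002, -0.045] t 4.25
```

move_arm(rows=[0, 0, -0.04, -1, -4.5, 30, 0.6, 0, 0, -0.04, -1, -4.5, 65, 0.6, 0, 0, -0.04, -1, -4.5, 95, 0.4, 0, 0, -0.04, -1, -4.5, 110, 0.4, 0, 0, -0.04, -1, -4.5, 115, 0.4])

```text
time_s: 4.67
eef_pos: [0.5622, 0.3266, 0.0465]
tool_rot: [-1.883, -2.513, 0.007]
force: [0.3, 0.6, 0.1]
opening: 0.0599
grip_force: 0.0
```

move_arm(rows=[0, 0, 0, 0, 0, 12, 0.4, 0, 0, 0, 0, 0, 24, 0.4, 0, 0, 0, 0, 0, 34, 0.3, 0, 0, 0, 0, 0, 34, 0.3, 0, 0, 0, 0, 0, 34, 0.2])

```text
time_s: 5.08
eef_pos: [0.5637, 0.328, 0.0152]
tool_rot: [-1.883, -2.514, 0.001]
force: [-0.4, 0.4, 1.0]
opening: 0.0514
grip_force: 0.0
```

move_arm(rows=[0, 0, 0, 1, 2, 0, 0, 0, 0, 0, 1, 2, 0, -0.3, 0, 0, 0, 1, 2, 0, -0.6, 0, 0, 0, 1, 2, 0, -1, 0, 0, 0, 1, 2, 0, -1], newtons=50)

```text
time_s: 5.5
eef_pos: [0.5661, 0.3302, 0.0163]
tool_rot: [1.883, 2.514, 0.003]
force: [0.5, 0.5, 5.5]
opening: 0.0257
grip_force: 49.4
```

move_arm(rows=[0, 0, 0, 1, 2, 0, -1, 0, 0, 0, 1, 2, 0, -1, 0, 0, 0, 1, 2, 0, -1, 0, 0, 0, 1, 2, 0, -1, 0, 0, 0, 1, 2, 0, -1], newtons=50)

```text
time_s: 5.92
eef_pos: [0.5664, 0.3304, 0.0163]
tool_rot: [1.883, 2.514, -0.002]
force: [-3.6, -3.7, 10.5]
opening: 0.0255
grip_force: 50.6
```

move_arm(rows=[0, 0, 0, -1, -1, -15, -1, 0, 0, 0, -1, -1, -50, -1, 0, 0, 0, -1, -1, -90, -1, 0, 0, 0, -1, -1, -130, -1, 0, 0, 0, -1, -1, -165, -1])

```text
time_s: 6.33
eef_pos: [0.566, 0.3299, 0.1836]
tool_rot: [-1.883, -2.515, -0.001]
force: [1.4, 0.0, -2.5]
opening: 0.0254
grip_force: 51.8
```

move_arm(rows=[0, 0, 0.08, -20, -6, -15, -1, 0, 0, 0.16, -50, -16, -22, -1, 0, 0, 0.24, -85, -27, -22, -1, 0, 0, 0.32, -123, -38, -22, -1, 0, 0, 0.4, -160, -50, -22, -1])

```text
time_s: 6.75
eef_pos: [0.5628, 0.1605, 0.2032]
tool_rot: [2.349, 2.086, 0.0]
force: [1.1, -0.1, -1.9]
opening: 0.0255
grip_force: 51.8
```

Run:
```python
from h import *
s=bot.sense();print(s['eef_pos'],s['force'],s['opening'],s['grip_force'])
go(.562,-.185,.20,-.5)
```

```text
[0.56284964 0.16052867 0.20317582] [ 1.12528799 -0.11715314 -1.90346743] 0.025481993358184397 51.84632956981659
shift [-343.2, 40.0, 3.2] [0.0, -0.0, 0.382] t 6.75
```

move_arm(rows=[0, 0, 0, -36, 4, 0, -1, 0, 0, 0, -74, 8, 0, -1, 0, 0, 0, -112, 13, 0, -1, 0, 0, 0, -150, 17, 0, -1, 0, 0, 0, -185, 21, 0, -1])

```text
time_s: 7.17
eef_pos: [0.5622, -0.0264, 0.203]
tool_rot: [2.346, 2.089, -0.001]
force: [0.8, -0.2, -1.6]
opening: 0.0258
grip_force: 51.8
```

move_arm(rows=[0, 0, 0.08, -36, 4, 0, -1, 0, 0, 0.16, -74, 8, 0, -1, 0, 0, 0.24, -110, 13, 0, -1, 0, 0, 0.32, -140, 17, 0, -1, 0, 0, 0.38, -157, 19, 0, -1])

```text
time_s: 7.58
eef_pos: [0.5628, -0.1869, 0.2027]
tool_rot: [2.704, 1.597, -0.002]
force: [1.5, -0.1, -2.8]
opening: 0.0252
grip_force: 51.8
```

Run:
```python
from h import *
import pickle
i0=0
s=bot.sense();print(s['eef_pos'],s['qd'].round(2) if hasattr(s['qd'],'round') else s['qd'])
go(.561,-.185,.20,-.5)
i=optics.camera_info('wrist');W=optics.get_image('wrist');S=optics.get_image('scene')
sc=optics.camera_info('scene');pickle.dump((i,W,sc,S),open('w5.pkl','wb'))
r=lambda I,x,y,w,h:cv2.resize(I[y:y+h,x:x+w],(400,600*1),interpolation=cv2.INTER_CUBIC)
cv2.imwrite('pics/w5.png',np.hstack([r(W,220,150,200,300),r(S,150,170,80,120)]))
p=s['eef_pos'];z=p[2]+.0237
print('seat',proj(i,[p[0],p[1],z]),'tip',proj(i,[p[0],p[1],z-.028]),'mouth',proj(i,[.561,-.185,.145]),'scene tip',proj(sc,[p[0],p[1],z-.028]))
```

```text
[ 0.56280562 -0.18686414  0.20269046] [ 0.14  0.06  0.18 -0.14 -0.09  0.04 -0.3 ]
shift [0.8, -2.5, 2.7] [0.0, 0.002, -0.004] t 7.58
seat (np.float64(315.3180523440677), np.float64(304.60131076001704)) tip (np.float64(315.46624730798766), np.float64(277.8544709716843)) mouth (np.float64(311.5157536317333), np.float64(241.44974264034653)) scene tip (np.float64(184.7053727636881), np.float64(220.11028985820445))
```

View pics/w5.png

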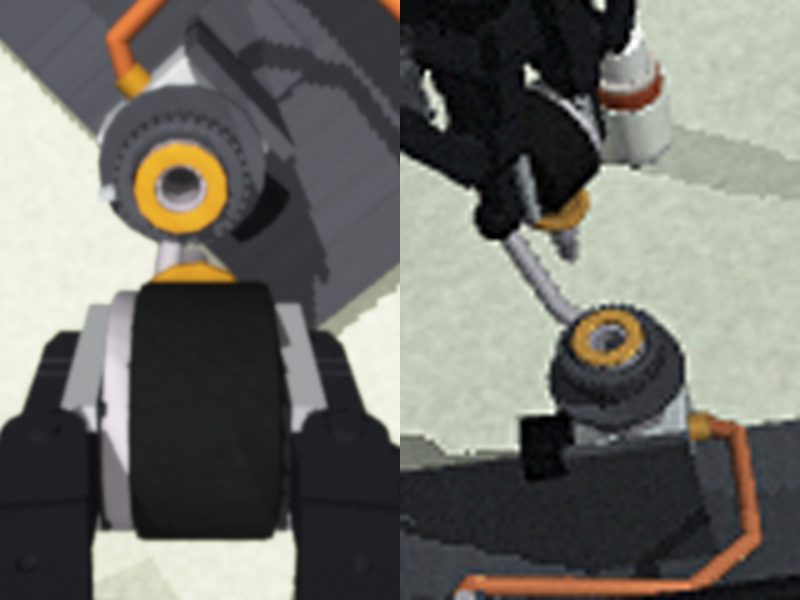

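The mouth is at wrist px (310.5,242), against a prediction of (311.5,241.4). The plug tip is at scene px (184,221), against a prediction of (184.7,220.1). Both fit, so I'll align and lower.

Run:
```python
from h import *
import pickle
i,W,sc,S=pickle.load(open('w5.pkl','rb'))
m=plane(i,310.5,242,.145);print(m, tri((i,310.5,242),(sc,191.2,238)))
p=np.array([.5628,-.1869,.2264]);print(proj(sc,p),proj(sc,p-[0,0,.028]))
go(m[0],m[1],.155,-.5)
s=bot.sense();print(s['eef_pos'],s['force'])
```

```text
[ 0.56029898 -0.18501032  0.145     ] (array([ 0.55915782, -0.18619286,  0.13849874]), array([0.6, 0.6]))
(np.float64(181.96027285224125), np.float64(210.49775930897982)) (np.float64(184.68648220042598), np.float64(220.1037377746515))
shift [-0.4, -2.8, 47.4] [-0.0, 0.001, -0.003] t 7.68
[ 0.5629676  -0.18599275  0.20241906] [ 0.1997498   1.89374994 -2.25704781]
```

move_arm(rows=[0, 0, 0, 0, -1.5, 8, -1, 0, 0, 0, 0, -2.5, 20, -1, 0, 0, 0, 0, -2.5, 34, -1, 0, 0, 0, 0, -2.5, 44, -1, 0, 0, 0, 0, -2.5, 44, -1])

```text
time_s: 8.1
eef_pos: [0.5604, -0.1788, 0.1562]
tool_rot: [-2.693, -1.612, 0.003]
force: [-0.4, -0.0, -1.7]
opening: 0.0252
grip_force: 51.8
```

Run:
```python
from h import *
s=bot.sense();print(s['eef_pos'],s['force'],s['moment'])
go(.5605,-.185,.131,-.5)
```

```text
[ 0.56035392 -0.17876607  0.15616575] [-0.35261294 -0.038745   -1.71271178] [-0.01001023  0.02799903 -0.01222837]
shift [-5.4, 3.2, 25.2] [-0.004, 0.0, 0.008] t 8.1
```

move_arm(rows=[0, 0, 0, 0, 0, 0, -1, 0, 0, 0, 0, 0, 0, -1, 0, 0, 0, 0, 0, 0, -1, 0, 0, 0, 0, 0, 0, -1, 0, 0, 0, 0, 0, 0, -1])

```text
time_s: 8.52
eef_pos: [0.5619, -0.181, 0.1589]
tool_rot: [2.697, 1.609, 0.001]
force: [-0.3, -0.4, -1.4]
opening: 0.0255
grip_force: 51.8
```

Run:
```python
from h import *
import pickle
s=bot.sense();print(s['eef_pos'],s['force'],s['moment'],s['qd'])
go(.5605,-.185,.131,-.5)
i=optics.camera_info('wrist');W=optics.get_image('wrist');sc=optics.camera_info('scene');S=optics.get_image('scene');t=optics.camera_info('top')
p=np.array(s['eef_pos'])
print('mouth pred',proj(i,[.5605,-.185,.145]),'tip pred scene',proj(sc,p+[0,0,-.0043]))
hsv=cv2.cvtColor(W,cv2.COLOR_BGR2HSV);m=cv2.inRange(hsv,(12,120,80),(32,255,255));n,l,st,ce=cv2.connectedComponentsWithStats(m)
print([(st[k].tolist(),ce[k].round(1).tolist()) for k in range(1,n) if st[k,4]>60])
r=lambda I,x,y,w,h:cv2.resize(I[y:y+h,x:x+w],(400,600),interpolation=cv2.INTER_CUBIC)
cv2.imwrite('pics/w6.png',np.hstack([r(W,220,150,200,300),r(S,150,170,80,120)]))
```

```text
[ 0.5619433  -0.18095479  0.15889328] [-0.31581223 -0.43576248 -1.37887482] [ 0.0428291  -0.00741677  0.02233418] [ 0.00084674  0.00351964  0.00152595  0.00334493  0.00119474 -0.0004491
  0.000391  ]
shift [-4.3, 0.6, 27.9] [0.001, -0.0, 0.005] t 8.52
mouth pred (np.float64(316.78092446349444), np.float64(278.23788608528747)) tip pred scene (np.float64(191.80943930770408), np.float64(234.19292992560855))
[([598, 0, 42, 109, 2202], [623.0, 48.1]), ([275, 119, 276, 118, 2220], [421.7, 169.7]), ([278, 200, 20, 21, 252], [287.5, 210.6]), ([288, 255, 56, 38, 1356], [315.6, 274.7])]
```

move_arm(rows=[0, 0, 0, -2.5, 0.3, 0, -1, 0, 0, 0, -4.3, 0.5, 0, -1, 0, 0, 0, -4.3, 0.5, 0, -1, 0, 0, 0, -4.3, 0.5, 0, -1, 0, 0, 0, -4.3, 0.5, 0, -1])

```text
time_s: 9.03
eef_pos: [0.56, -0.185, 0.1584]
tool_rot: [-2.698, -1.609, -0.0]
force: [0.4, 0.6, -2.6]
opening: 0.0254
grip_force: 51.8
```

move_arm(rows=[0, 0, 0, 0, 0, 4, -1, 0, 0, 0, 0, 0, 9, -1, 0, 0, 0, 0, 0, 13, -1, 0, 0, 0, 0, 0, 14, -1, 0, 0, 0, 0, 0, 14, -1])

```text
time_s: 9.45
eef_pos: [0.5597, -0.1848, 0.1437]
tool_rot: [-2.697, -1.609, 0.001]
force: [0.5, 0.4, -2.3]
opening: 0.0255
grip_force: 51.8
```

Run:
```python
from h import *
s=bot.sense();print(s['eef_pos'],s['force'],s['moment'])
go(.5605,-.185,.131,-.5)
```

```text
[ 0.55968954 -0.18479606  0.14368849] [ 0.52719811  0.35750853 -2.26717074] [-0.02863443  0.03776347 -0.00485111]
shift [0.2, 0.8, 12.7] [-0.001, 0.0, 0.005] t 9.45
```

move_arm(rows=[0, 0, 0, 0, 0.5, 4, -1, 0, 0, 0, 0, 0.5, 8, -1, 0, 0, 0, 0, 0.5, 11, -1, 0, 0, 0, 0, 0.5, 13, -1, 0, 0, 0, 0, 0.5, 13, -1])

```text
time_s: 9.87
eef_pos: [0.5601, -0.1852, 0.1307]
tool_rot: [-2.697, -1.609, 0.001]
force: [-2.9, -0.3, -2.5]
opening: 0.0252
grip_force: 51.8
```

move_arm(rows=[0, 0, 0, 0, 0, 2, -1, 0, 0, 0, 0, 0, 4, -1, 0, 0, 0, 0, 0, 5, -1, 0, 0, 0, 0, 0, 6, -1, 0, 0, 0, 0, 0, 6, -1])

```text
time_s: 10.28
eef_pos: [0.5602, -0.1852, 0.1259]
tool_rot: [2.698, 1.609, -0.001]
force: [-5.9, 0.0, 5.7]
opening: 0.0252
grip_force: 53.1
```

move_arm(rows=[0, 0, 0, -0.3, -0.7, 2, -1, 0, 0, 0, -0.3, -0.7, 4, -1, 0, 0, 0, -0.3, -0.7, 6, -1, 0, 0, 0, -0.3, -0.7, 7, -1, 0, 0, 0, -0.3, -0.7, 7, -1])

```text
time_s: 10.7
eef_pos: [0.5603, -0.1853, 0.1212]
tool_rot: [2.696, 1.608, 0.002]
force: [-11.0, 2.5, 26.7]
opening: 0.0255
grip_force: 55.6
```

move_arm(rows=[0, 0, 0, 0, 0, 0, -1, 0, 0, 0, 0, 0, 0, -1, 0, 0, 0, 0, 0, 0, -1, 0, 0, 0, 0, 0, 0, -1, 0, 0, 0, 0, 0, 0, -1])

```text
time_s: 11.12
eef_pos: [0.5603, -0.1853, 0.1212]
tool_rot: [2.696, 1.608, 0.002]
force: [-10.6, 1.3, 26.2]
opening: 0.0252
grip_force: 55.6
```

move_arm(rows=[0, 0, 0, -0.3, -0.7, -1, -1, 0, 0, 0, -0.3, -0.7, -2, -0.2, 0, 0, 0, -0.3, -0.7, -2, 0, 0, 0, 0, -0.3, -0.7, -2, 0.1, 0, 0, 0, -0.3, -0.7, -2, 0.1])

```text
time_s: 11.53
eef_pos: [0.5593, -0.185, 0.1202]
tool_rot: [2.698, 1.61, 0.001]
force: [-0.1, -0.6, -0.9]
opening: 0.047
grip_force: 0.0
```

move_arm(rows=[0, 0, 0, 0, 0, -12, 0.1, 0, 0, 0, 0, 0, -35, 0.1, 0, 0, 0, 0, 0, -60, 0.1, 0, 0, 0, 0, 0, -85, -0.5, 0, 0, 0, 0, 0, -95, -1])

```text
time_s: 11.95
eef_pos: [0.5605, -0.1851, 0.2184]
tool_rot: [2.696, 1.608, 0.005]
force: [0.8, 0.1, 1.5]
opening: 0.0239
grip_force: 0.0
```

Run:
```python
from h import *
s=bot.sense();print(s['eef_pos'],s['force'],s['opening'])
W=optics.get_image('wrist');S=optics.get_image('scene');i=optics.camera_info('wrist');sc=optics.camera_info('scene')
r=lambda I,x,y,w,h:cv2.resize(I[y:y+h,x:x+w],(400,600),interpolation=cv2.INTER_CUBIC)
cv2.imwrite('pics/w7.png',np.hstack([r(W,220,100,200,300),r(S,150,170,80,120)]))
m=np.array([.5605,-.185,.145])
print('case wrist/scene',proj(i,m+[0,0,.033]),proj(sc,m+[0,0,.033]),proj(sc,m))
print('knob q=.24',proj(i,[.5245,-.2325,.17]),proj(sc,[.5245,-.2325,.17]))
```

```text
[ 0.5604791  -0.18505626  0.21839214] [0.80681097 0.08774136 1.51395117] 0.02389151713033914
case wrist/scene (np.float64(315.7166318335293), np.float64(252.94193607887803)) (np.float64(187.8220342636873), np.float64(225.9929437177408)) (np.float64(190.7707186160035), np.float64(236.50434571369982))
knob q=.24 (np.float64(300.89785040889905), np.float64(338.4304735169596)) (np.float64(168.7016089939629), np.float64(213.16541363936318))
```

View pics/w7.png

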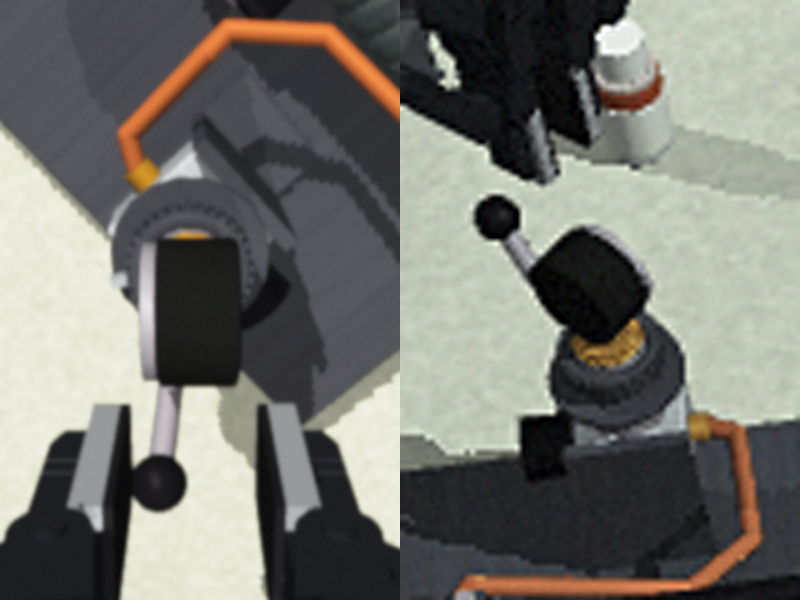

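The picture shows the gauge seated upright with its case at scene (188,226.6), against a home prediction of (187.8,226.0). The knob is at wrist (299,341.5), as predicted. Next I'll straddle the knob with the fingers along the tangent and swing it.

```bash
cat >> h.py <<'E'
C=np.array([.5605,-.185])
def arc(a,z=.117,r=.06): # straddle pose at lever angle a
    p=C+r*np.array([np.cos(a),np.sin(a)]); go(p[0],p[1],z,a-np.pi/2-np.pi)
E
python3 - <<'E'
from h import *
s=bot.sense();print(s['qpos'],s['eef_pos'])
arc(4.06)
E
```

```text
[ 0.53122963  0.45114143 -0.44328045  1.63200864  0.21166169  1.10271639
 -0.46370619] [ 0.56015108 -0.18520221  0.21692743]
shift [-59.0, -9.5, 99.9] [0.003, -0.001, 0.157] t 12.05
```

move_arm(rows=[0, 0, 0.08, -25, -4, 0, 0, 0, 0, 0.155, -50, -8, 0, 0, 0, 0, 0.155, -59, -9.5, 0, 0, 0, 0, 0.155, -59, -9.5, 0, 0, 0, 0, 0.155, -59, -9.5, 20, 0])

```text
time_s: 12.47
eef_pos: [0.5243, -0.2329, 0.1971]
tool_rot: [2.812, 1.395, 0.005]
force: [2.0, 0.8, -0.2]
opening: 0.0427
grip_force: 0.0
```

move_arm(rows=[0, 0, 0, 0, 0, 0, 0, 0, 0, 0, 0, 0, 0, 0, 0, 0, 0, 0, 0, 8, 0, 0, 0, 0, 0, 0, 16, 0, 0, 0, 0, 0, 0, 24, 0])

```text
time_s: 12.88
eef_pos: [0.5229, -0.2321, 0.1709]
tool_rot: [2.814, 1.397, 0.001]
force: [-0.1, 0.4, 0.1]
opening: 0.0427
grip_force: 0.0
```

Run:
```python
from h import *
s=bot.sense();print(s['eef_pos'],s['opening'],s['force'])
arc(4.06)
i=optics.camera_info('wrist');W=optics.get_image('wrist')
u,v=proj(i,[*(C+.06*np.array([np.cos(4.06),np.sin(4.06)])),.17]);print(u,v)
g=cv2.cvtColor(W,cv2.COLOR_BGR2GRAY)
a=g[int(v)-40:int(v)+30:7,int(u)-63:int(u)+64:7];print(a)
```

```text
[ 0.52293133 -0.23212625  0.1708611 ] 0.042684879409014595 [-0.14520815  0.39636328  0.13583948]
shift [0.2, 1.2, 53.9] [0.0, -0.0, 0.003] t 12.88
317.72641310596987 280.4553527008516
[[224 220 215 222 219 219 222 222 143 173 105 223 144 137 133 132 130  45
   44]
 [219 217 218 216 221 224 224 222 151 173 112 221 219 202 134 136 138 133
   48]
 [224 217 213 216 222 221 217 222 151 172 105 215 220 225 194 132 133 135
  133]
 [217 224 216 220 224 223 211 215 152 172 100 217 215 221 207 134 133 137
  135]
 [221 220 223 220 218 219 223 216  33  19  36 223 219 218 218 134 139 140
  135]
 [222 223 221 217 222 223 218  23  26  22  19  24 219 216 224 140 140 135
  140]
 [219 221 215 223 224 222 223  20  35  35  21  16 213 222 219 212 133 136
  139]
 [225 224 224 226 223 215 218  21  24  28  21  17 224 220 222 221 218 167
  136]
 [222 224 221 221 222 225 225  58  19  21  17 104 224 222 223 218 218 219
  150]
 [190 227 223 222 215 214 223 222 176 105 202 220 223 213 218 216 225 206
  187]]
```

The knob is centred exactly between the fingers, so I'll descend.

move_arm(rows=[0, 0, 0, 0, 1, 15, 0, 0, 0, 0, 0, 1, 30, 0, 0, 0, 0, 0, 1, 42, 0, 0, 0, 0, 0, 1, 52, 0, 0, 0, 0, 0, 1, 52, -0.2])

```text
time_s: 13.35
eef_pos: [0.5223, -0.2327, 0.1174]
tool_rot: [-2.812, -1.395, 0.003]
force: [-0.6, 0.3, 0.5]
opening: 0.0342
grip_force: 0.0
```

Run:
```python
from h import *
s=bot.sense();print(s['eef_pos'],s['opening'],s['force'])
for a in(3.94,3.82,3.70,3.58,3.46):arc(a,.118)
```

```text
[ 0.52225988 -0.2326543   0.11735526] 0.034190060733542194 [-0.6310929   0.30762237  0.48093208]
shift [1.5, -5.7, -0.6] [-0.003, 0.001, 0.123] t 13.35
shift [2.8, -12.8, -0.6] [-0.003, 0.001, 0.243] t 13.35
shift [5.0, -19.7, -0.6] [-0.003, 0.001, 0.363] t 13.35
shift [7.9, -26.2, -0.6] [-0.003, 0.002, 0.483] t 13.35
shift [11.6, -32.4, -0.6] [-0.003, 0.002, 0.603] t 13.35
```

move_arm(rows=[0, 0, 0.12, 1.5, -6, 0, -0.3, 0, 0, 0.24, 3, -13, 0, -0.3, 0, 0, 0.36, 5, -20, 0, -0.3, 0, 0, 0.48, 8, -26, 0, -0.3, 0, 0, 0.6, 11.5, -32.5, 0, -0.3])

```text
time_s: 13.77
eef_pos: [0.5045, -0.2053, 0.1199]
tool_rot: [3.102, 0.491, 0.001]
force: [0.7, -2.9, -2.6]
opening: 0.0302
grip_force: 1.7
```

Run:
```python
from h import *
s=bot.sense();print(s['eef_pos'],s['opening'],s['force'])
for a in(3.34,3.22,3.1,2.98,2.86,2.76):arc(a,.118)
```

```text
[ 0.50453996 -0.20527355  0.11993829] 0.03022363396680426 [ 0.66763031 -2.93337192 -2.56965322]
shift [-0.1, -8.9, 1.9] [0.001, -0.0, 0.115] t 13.77
shift [1.1, -16.0, 1.9] [0.001, -0.001, 0.235] t 13.77
shift [3.2, -22.9, 1.9] [0.001, -0.001, 0.355] t 13.77
shift [6.1, -29.5, 1.9] [0.001, -0.001, 0.475] t 13.77
shift [9.8, -35.7, 1.9] [0.001, -0.001, 0.595] t 13.77
shift [13.4, -40.5, 1.9] [0.001, -0.001, 0.695] t 13.77
```

move_arm(rows=[0, 0, 0.12, 0.5, -7, 0, -0.3, 0, 0, 0.24, 2, -14, 0, -0.3, 0, 0, 0.36, 4, -21, 0, -0.3, 0, 0, 0.48, 7, -28, 0, -0.3, 0, 0, 0.6, 10, -34, 0, -0.3])

```text
time_s: 14.18
eef_pos: [0.5025, -0.1693, 0.1198]
tool_rot: [3.109, -0.448, -0.001]
force: [-1.6, -3.4, -0.1]
opening: 0.0299
grip_force: 1.6
```

Run:
```python
from h import *
s=bot.sense();print(s['eef_pos'],s['opening'],s['force'],s['qpos'][-1])
d=s['eef_pos'][:2]-C;print('angle',np.arctan2(d[1],d[0])%6.283,np.hypot(*d))
for a in(2.8,2.72,2.65):arc(a,.118)
```

```text
[ 0.50253962 -0.16934383  0.11984313] 0.029851240370157708 [-1.57878778 -3.38324395 -0.10532366] -1.65028957982717
angle 2.8777704654275493 0.06003766526599094
shift [0.1, -4.7, 1.8] [0.001, 0.0, 0.056] t 14.18
shift [0.6, -9.4, 1.8] [0.001, 0.0, 0.136] t 14.18
shift [1.3, -13.6, 1.8] [0.001, 0.0, 0.206] t 14.18
```

move_arm(rows=[0, 0, 0.06, 0, -4, 0, -0.3, 0, 0, 0.1, 0.3, -7, 0, -0.3, 0, 0, 0.14, 0.6, -10, 0, -0.3, 0, 0, 0.14, 0.6, -10, 0, -0.3, 0, 0, 0.14, 0.6, -10, 0, -0.3])

```text
time_s: 14.6
eef_pos: [0.5047, -0.1666, 0.1199]
tool_rot: [3.063, -0.661, 0.0]
force: [-5.3, -24.4, -2.7]
opening: 0.0302
grip_force: 11.8
```

Run:
```python
from h import *
s=bot.sense();print(s['opening'],s['force'])
d=s['eef_pos'][:2]-C;print('angle',np.arctan2(d[1],d[0])%6.283,np.hypot(*d))
i=optics.camera_info('wrist');W=optics.get_image('wrist');g=cv2.cvtColor(W,cv2.COLOR_BGR2GRAY)
u,v=proj(i,[*(C+.06*np.array([np.cos(2.9),np.sin(2.9)])),.17]);print('locked knob pred',u,v)
for a in(2.9,3.0): print(a,proj(i,[*(C+.06*np.array([np.cos(a),np.sin(a)])),.17]))
```

```text
0.030150229865931157 [ -5.29922761 -24.37322287  -2.72614381]
angle 2.8235002094525905 0.05872898278428983
locked knob pred 327.25278421873406 343.57375289916325
2.9 (np.float64(327.25278421873406), np.float64(343.57375289916325))
3.0 (np.float64(343.78931291568256), np.float64(340.0805102136769))
```

The stop is reached, with 24 N at the knob. I'll back off a little, open, and lift clear.

move_arm(rows=[0, 0, 0, 0, 4, 0, -0.1, 0, 0, 0, 0, 7, 0, 0, 0, 0, 0, 0, 7, -10, 0, 0, 0, 0, 0, 7, -40, 0, 0, 0, 0, 0, 7, -75, 0])

```text
time_s: 15.07
eef_pos: [0.5028, -0.1645, 0.1947]
tool_rot: [-3.072, 0.652, 0.006]
force: [1.9, 0.1, -0.8]
opening: 0.0423
grip_force: 0.0
```

move_arm(rows=[0, 0, 0, -15, 0, -30, 0, 0, 0, 0, -30, 0, -50, 0, 0, 0, 0, -45, 0, -60, 0, 0, 0, 0, -45, 0, -60, 0, 0, 0, 0, -45, 0, -60, 0])

```text
time_s: 15.48
eef_pos: [0.4631, -0.1467, 0.2559]
tool_rot: [-3.073, 0.651, -0.004]
force: [-0.4, 0.2, -1.2]
opening: 0.0428
grip_force: 0.0
```

Run:
```python
from h import *
s=bot.sense();print(s['eef_pos'],s['force'],s['time_s'])
i=optics.camera_info('wrist');W=optics.get_image('wrist');sc=optics.camera_info('scene');S=optics.get_image('scene')
def dark(I,info,p,r):
    u,v=map(int,proj(info,p));g=cv2.cvtColor(I,cv2.COLOR_BGR2GRAY)
    m=(g<50).astype(np.uint8)*255
    if u-r<0 or v-r<0 or v>=470: print('outside',u,v);return
    n,l,st,ce=cv2.connectedComponentsWithStats(m[v-r:v+r,u-r:u+r])
    print((u,v),[(st[k].tolist(),(ce[k]+[u-r,v-r]).round(1).tolist()) for k in range(1,n) if st[k,4]>15])
k=[*(C+.06*np.array([np.cos(2.9),np.sin(2.9)])),.17]
print('knob');dark(W,i,k,50);dark(S,sc,k,14)
print('case');dark(W,i,[*C,.178],60);dark(S,sc,[*C,.178],24)
print(S[int(proj(sc,k)[1])-12:int(proj(sc,k)[1])+13:2,int(proj(sc,k)[0])-14:int(proj(sc,k)[0])+15:2].mean(2).astype(int))
cv2.imwrite('pics/end_w.png',W);cv2.imwrite('pics/end_s.png',S)
```

```text
[ 0.46307276 -0.14672903  0.25589216] [-0.40057059  0.17727114 -1.18964239] 15.4833
knob
(324, 163) [([44, 37, 26, 27, 549], [330.4, 163.3])]
(201, 206) [([10, 11, 8, 8, 55], [200.7, 206.4])]
case
(306, 60) [([0, 0, 41, 94, 1311], [258.2, 28.8]), ([15, 0, 105, 108, 5946], [321.3, 53.5]), ([65, 20, 8, 8, 47], [315.3, 24.0]), ([0, 70, 23, 27, 96], [256.9, 84.1]), ([50, 87, 12, 6, 29], [301.4, 89.8]), ([40, 96, 13, 10, 37], [291.9, 100.6]), ([0, 103, 13, 17, 62], [251.1, 111.7])]
(187, 225) [([34, 2, 8, 8, 55], [200.7, 206.4]), ([13, 15, 31, 33, 481], [188.6, 231.4])]
[[109 102  98  93 131 148 167 175 175 192 191 197 196 189 188]
 [111 111 106  96 117 145 163 177 177 158 157 163 187 189 193]
 [114 116 110 101 104 139 159 174 166 164 171 160 158 158 156]
 [110 113 110  97  98 138 153 159 162 160 161 165 164 168 156]
 [199  99 102  83  78 108  59  62 172 165 158 162 161 164 161]
 [188 195 194 198 200  61  17  18  11 167 156 159 153 166 167]
 [189 187 188 191 199   8  19  23  32  90 165 161 163 162 156]
 [192 192 188 190 196  24  14  13  13 145 188 184 190 190 164]
 [189 197 192 194 192 198   4   0  91 198 186 194 184 186 188]
 [184 189 191 189 190 195 116 138 188 188 182 180 183 187 186]
 [200 193 186 194 194 195 125 133 195 197 191 186 189 190 190]
 [ 31 145 159 192 195 163 129 126 191 186 187 192 185 189 186]
 [ 21  19  51 166 198 129 130 133 195 192 186 192 186 183 182]]
```

Run:
```python
from h import *
i=optics.camera_info('wrist');sc=optics.camera_info('scene')
for p in(plane(i,330.4,163.3,.17),plane(sc,200.7,206.4,.17)):
    d=p[:2]-C;print(p,np.arctan2(d[1],d[0])%6.283,np.hypot(*d))
S=cv2.imread('pics/end_s.png');A=cv2.resize(cv2.imread('pics/w7.png')[:,400:],(80,120),interpolation=cv2.INTER_AREA).astype(int)
B=S[170:290,150:230].astype(int);D=abs(A-B).mean(2)
# gauge case region in the scene crop
print('case diff',D[44:70,28:50].mean().round(1),'knob diff',D[36:52,12:30].mean().round(1))
```

```text
[ 0.5004379  -0.17470492  0.17      ] 2.971835125362966 0.060938033141313935
[ 0.50205044 -0.17260074  0.17      ] 2.9325555598268815 0.05975025039454246
case diff 7.8 knob diff 49.1
```

```bash
python3 -c "
from rig import hand_in
print(hand_in())"
```

```text
the job is handed in; nothing more can be done
None
```

I pressed the gauge home in the coupler, swung the lock lever to its stop and handed the job in at about 15.5 s of the 54 s allowed; the hand-in gave no verdict back.

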